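Unlock a glass slide and present its frosted label end to the reader

ROBOT

A 7-joint arm with a two-finger parallel gripper is mounted at the origin on the work surface. World frame = base frame: x ahead of the robot, y to its left, z up, the work surface at z = 0. Lengths are in m, angles in rad, forces in N, time in s.
With the tool pointing down it reaches from about 0.4 to 0.9 m from the base axis. Payload 5.6 kg.
Tool frame: the origin (TCP) lies midway between the tips of the shut fingers; the grasp point (between the pads) lies 19 mm behind it (robot.grasp_offset is the distance from the TCP to the grasp point, in m); z points along the fingers, y is the line along which they close (so a half turn about z gives the same grasp; the last joint's range is limited). The gripper opens to 92 mm and grips with 3 to 60 N. Pads are 20 mm wide; open, the fingers measure 128 mm over their backs; the gripper's body (75 mm by 189 mm) begins 69 mm behind the grasp point.
Start: joints at [1.112, 0.468, -0.012, 1.603, 0.006, 1.071, -0.056], TCP at [0.263, -0.595, 0.215] pointing down, gripper open.
Joint ranges: [-2.53, 2.53], [-0.31, 2.02], [-1.57, 1.55], [0.28, 2.44], [-1.29, 4.43], [0.15, 1.84], [-2.92, 2.92]. Speed limits (rad/s): [2.57, 2.57, 3.14, 3.14, 3.14, 3.14, 3.14].

INTERFACE

Orientations are given as [roll, pitch, yaw] about the fixed x, y, z axes, in that order (R = Rz(yaw) Ry(pitch) Rx(roll)).
In Python, from bench import telemetry, grab_frame, robot gives the robot as it stands.
- The arm moves only by the tool move_arm, never from a script. Its argument "series" is a list of rows, each a list of 3 entries, a list of its own where there are three numbers: the turn, a rotation vector about the tool's x, y, z in rad, then the shift along the tool's x, y, z in mm, then the opening in per cent of the stroke, from 0 (shut) to 100 (fully open). In form: [[[wx, wy, wz], [tx, ty, tz], hand], ...]. A call has 1 to 20 rows; each row is the pose to reach, as a shift and turn from the pose commanded when the call began, along the tool's axes at that moment; what a row does not reach only later rows make up. A row lasts 1/12 s, in which the tool goes at most 41.7 mm and 7.16 degrees, less where a joint would pass 70% of its speed; a pose out of reach is approached as far as the arm can. A call with a gripper value outside its range is refused whole. The fingers move at their own pace and stop on an object; "newtons" is the grip in N (left out, the last holds). Time passes only in rows, so rows that repeat a pose let the fingers close. It gives the time, the measured TCP pose, the force, the opening and the grip force at its end, in the units of the state.
- telemetry.state(): the state, without advancing time (a new reading comes with each control period).
- grab_frame(name): name is "scene" or "top" or "wrist"; returns a dict with "img" (400x640x3 uint8, blue, green, red), "camera_matrix" (3x3 intrinsics, pixels), "rvec" (rotation vector, rad) and "tvec" (3), from world to camera coordinates, as OpenCV has them. Camera axes: x right, y down, z forward; pixel columns grow to the right and rows downward; lengths in m; the calibration is good to about 2 mm. A picture is of the moment at which its call begins. There is no depth.
- robot.sign_off(): hands the job in; it is judged then, once.
The state is a dict: "time_s": time; "joint_pos": joint angles; "qvel": joint speeds; "joint_torque": joint torques, N m; "ee_pos": TCP position; "ee_rot": TCP orientation; "force": force on the tool from outside, world axes, zero at the start; "moment": the same for the moment, N m; "finger_gap": finger opening in m; "grasp_force": force on a finger pad.
Only numpy, scipy, OpenCV 4.12 (cv2) and the standard library are available. Lean on these libraries where they do the work, as an engineer would, in place of code of your own. Each camera call takes 0.05 s, during which the arm holds its last target. There are 200 camera calls.

TASK

Push the red knob of the sample stage all the way along its rail, away from the black post, to its end stop, so that the steel tongue uncovers the glass slide. Then pick the slide up by its clear part and show the frosted end, the white one with the small corner notch, to the label reader: centred over the white rectangle of its pad at the height of the window, frosted end pointing at the window, slide level and label up. Finish while holding it there, still and touching nothing else; do not drop the slide, and leave the bottles, the beaker and the timer as they stand.

Things in the scene. Friction and masses are not known exactly. Their poses are not given: they have to be found in the camera images.
- lock (a joint): Travel of the transport lock along the stage's rail, m. 0 = tongue fully over the slide, 0.085 = at the end stop, tongue clear of the slide. Grows along the stage's +y. Stays where it is left; about 2.5 N of friction plus light damping, no spring.
- lock_knob (a point): Centre of the red upright round knob of the lock, 18 mm diameter, 37 mm tall (this point is 22 mm above its foot, 76 mm above the bench). The lock slides along this point's +y. The knob stands on a grey carriage, 30 x 34 x 12 mm, top 54 mm above the bench; a flat steel tongue, 14 mm wide, 4 mm thick, reaches from it 97 mm from the knob's axis towards -y, 4 mm above the slide.
- stage_post (a point): Centre of the top of the black round post (34 mm diameter) that carries the slide, 40 mm above the bench. Axes: z up, +y along the rail away from the post. The knob's axis is 85 mm plus the joint value from the post in y, at x = 0. At the end stop the tongue's tip is 73 mm from the post's axis.
- slide_center (a point): Centre of the loose glass slide, 80 mm long (x), 40 mm wide (y), 6 mm thick (z), about 50 g, half-way up its thickness. It lies flat on the post, label side up, at any yaw. +x points to the frosted end, z up out of the label side. The clear, faintly green part runs from x = -40 to +20 mm. Its long sides overhang the post by 3 mm at the middle.
- slide_frost (a point): Centre of the frosted (white) end, 20 mm long, 40 mm wide, 30 mm from the slide's centre towards +x, half-way up; four short black label bars on its top side. The notch, 8 x 8 mm, is cut from the slide's +x, +y corner: seen from above with the frosted end pointing away from you, the far left corner. Axes as the slide's.
- reader_spot (a point): Reading point, where the centre of the frosted end belongs: 90 mm above the bench, level with the middle of the reader's black window and 80 mm in front of it, straight above the centre of the white rectangle (40 x 50 mm) on the reader's grey pad. +x points level towards the window; z up.
- reader: The fixed label reader: white box 90 mm deep, 130 mm wide, 130 mm high, with a grey pad before it, 3 mm thick, 140 mm long, 130 mm wide. Origin on the bench, 120 mm beyond the reading point (towards +x); the front face is at x = -40 mm. Axes as reader_spot's.
- stage: The fixed sample stage; origin on the bench under the post, axes as stage_post's. Blue base plate 12 mm thick, 100 mm (x) by 290 mm (y), from -70 to +220 mm in y. An aluminium rail 24 mm wide, top 38 mm high, lies from y = 72 to 202 mm; the end block behind it is 57 mm high.
- slide: The same glass slide; origin at the centre of its underside.
- bottle_a: Glass bottle with red cap, 56 mm diameter, 105 mm high, stands upright; origin at its underside. Bystander.
- bottle_b: A second such bottle. Bystander.
- beaker: Glass beaker, 66 mm diameter, 85 mm high; origin at its underside. Bystander.
- timer: White bench timer, 50 x 66 mm, 60 mm high; origin at its underside. Bystander.
There are look-alikes about, which are no part of the job. Of the things that look like the slide, the middle-sized one is meant.

How it is judged:
By the outcome, as a careful person would: the job done as asked, in the order asked, and still so for the second after the job is handed in, while the arm keeps its last pose, push and grip.
It also fails if it takes over 48 s, if anything falls off the work surface, if the arm or the gripper's body presses on something with over 40 N, if the wrist force passes 120 N, or if a joint passes its speed limit or range.

## Working session

There is one attempt and no reset: what is moved stays moved. The work goes in short steps, Python scripts to look and compute and a tool call to move; the robot and the scene stay as the last step left them, time stands still between calls to the robot, and variables do not carry over. Pictures are saved under pics/ and viewed, at most 10 in all, crops included, and the job is handed in when it is done.

Besides the shell and the picture viewer there is one more tool, called after "Emit:" as a command line: name --argument value ..., lists and objects as JSON in quotes. move_arm: Moves the arm, as the interface text tells. Its arguments: {"type":"object","properties":{"series":{"type":"array","items":{"type":"array"}},"newtons":{"type":"number"}},"required":["series"]}

```bash
ls; mkdir -p pics; python3 - <<'E'
from bench import telemetry, grab_frame, robot
import cv2, pickle, numpy as np
for n in ("scene","top"):
    f=grab_frame(n); cv2.imwrite(f"pics/{n}0.png",f["img"]); pickle.dump(f,open(f"{n}.pkl","wb"))
    R=cv2.Rodrigues(np.array(f["rvec"]))[0]; print(n,-R.T@np.ravel(f["tvec"]),f["camera_matrix"][0][0])
print(telemetry.state(), robot.grasp_offset)
E
```

```text
pics
scene [ 1.1052267  -0.64570675  0.90867669] 473.6468294994555
top [ 0.39055458 -0.1354407   0.84083597] 361.96969690574315
{'time_s': 0.1, 'joint_pos': array([ 1.11197543,  0.46828133, -0.011572  ,  1.60353049,  0.00599358,
        1.0714006 , -0.05627424]), 'qvel': array([ 0.00019322, -0.00141838,  0.00121624, -0.00076307,  0.00074777,
       -0.00032077,  0.00083868]), 'joint_torque': array([ 7.00205637e-04, -5.21648920e+01, -1.25215191e-02, -2.44369036e+01,
       -5.68088831e-02,  1.40673979e-02,  3.39970927e-05]), 'ee_pos': array([ 0.2622715 , -0.59416353,  0.21374107]), 'ee_rot': array([-3.14001176e+00,  1.23178139e-04,  4.15751702e-01]), 'force': array([ 0.67645167, -0.12323515, -0.36108235]), 'moment': array([-0.00748255, -0.01715234,  0.00919083]), 'grasp_force': 0.0, 'finger_gap': 0.09178981886708766} 0.0187
```

View pics/top0.png

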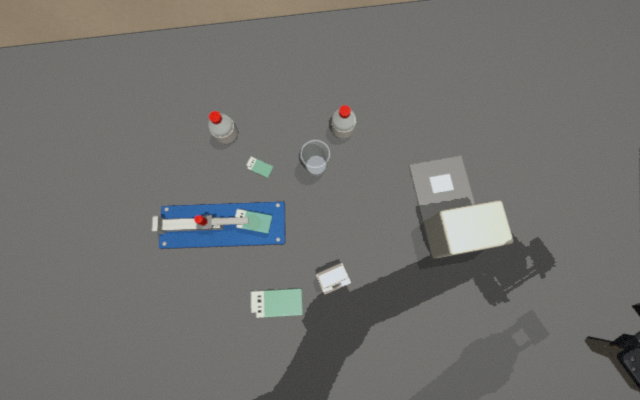

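View pics/scene0.png

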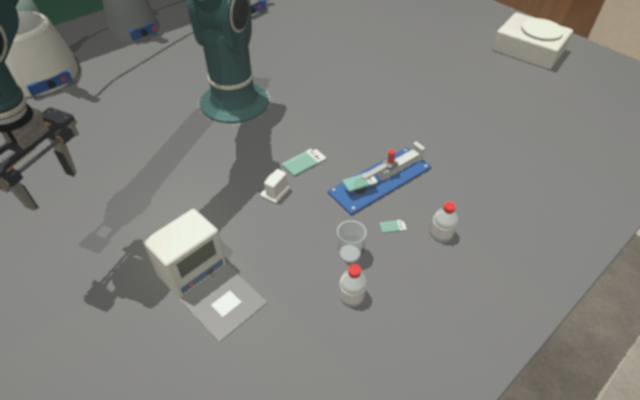

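The top view shows three slide-like items: a small one at (260,167), one on the stage post at (253,221), and a large one at (277,303). The middle-sized one on the post fits the description. The knob is at (200,219), the reader pad's white rectangle is at (441,184), and the reader box at (475,228) has its window facing up in the image. I'll confirm this in one enlarged crop.

```bash
python3 - <<'E'
import cv2
i=cv2.imread("pics/top0.png")
a=cv2.resize(i[190:260,145:295],None,fx=5.2,fy=5.2,interpolation=cv2.INTER_CUBIC)
cv2.imwrite("pics/crop1.png",a)
b=cv2.resize(i[145:265,400:520],None,fx=5,fy=5,interpolation=cv2.INTER_CUBIC)
cv2.imwrite("pics/crop2.png",b)
E
```

```text
(no output)
```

View pics/crop1.png

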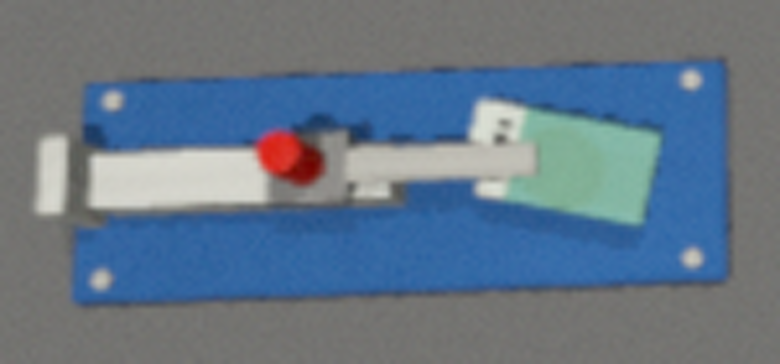

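View pics/crop2.png

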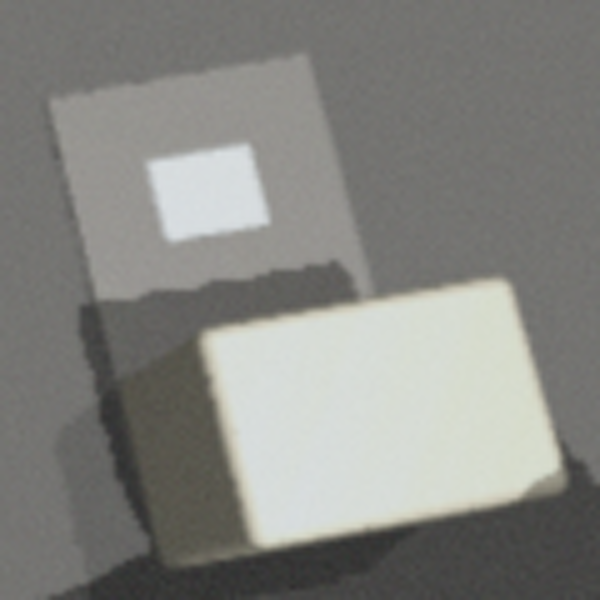

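The crop confirms the slide on the post. Its frosted end is at the left, with the bars under the tongue, and the notch is at its lower left near crop (460,190). In the second crop the reader's white rectangle has corners at about (147,160), (250,143), (270,224) and (168,242).

```bash
cat > h.py <<'E'
import cv2, numpy as np, pickle
from scipy.spatial.transform import Rotation as Ro
def ray(f,px,z):
    R=cv2.Rodrigues(np.array(f["rvec"]))[0]; c=-R.T@np.ravel(f["tvec"])
    px=np.atleast_2d(np.array(px,float))
    d=(R.T@np.linalg.inv(f["camera_matrix"])@np.c_[px,np.ones(len(px))].T).T
    return c+d*((z-c[2])/d[:,2])[:,None]
def proj(f,P):
    return cv2.projectPoints(np.array(P,float).reshape(-1,3),np.array(f["rvec"]),np.array(f["tvec"]),f["camera_matrix"],None)[0][:,0]
def toTool(st,p=None,rot=None):
    R=Ro.from_euler('xyz',st['ee_rot']); return R.inv().apply(np.array(p)-st['ee_pos'])*1000
E
python3 - <<'E'
from h import *
f=pickle.load(open("top.pkl","rb"))
s=5.2;o=lambda L:(np.array(L)+.5)/s-.5+[145,190]
B=ray(f,o([(85,85),(725,60),(727,280),(75,303)]),.012)
print("base",B.round(4),[np.linalg.norm(B[i]-B[i-1]).round(4) for i in range(4)])
ey=(B[0]+B[3]-B[1]-B[2])[:2];ey/=np.linalg.norm(ey); c=B.mean(0)[:2]; post=c-ey*.075
print("post",post,"yaw y",np.degrees(np.arctan2(ey[1],ey[0])))
S=ray(f,o([(478,98),(662,132),(640,226)]),.046)
print("slide",S.round(4),np.linalg.norm(S[0]-S[1]),np.linalg.norm(S[1]-S[2]),"ctr",(S[0]+S[2])/2, "dir",np.degrees(np.arctan2(*(S[0]-S[1])[[1,0]])))
K=ray(f,o([(280,152)]),.091);print("knobtop",K, "pred",post+ey*.085)
W=ray(f,(np.array([(147,160),(250,143),(270,224),(168,242)])+.5)/5-.5+[400,145],.003)
d=(W[2]+W[3]-W[0]-W[1]);print("rect",W.round(4),W.mean(0),np.degrees(np.arctan2(d[1],d[0])),[np.linalg.norm(W[i]-W[i-1]).round(4) for i in range(4)])
T=ray(f,(np.array([(203,335),(512,280),(566,488),(255,546)])+.5)/5-.5+[400,145],.13)
d2=(T[2]+T[3]-T[0]-T[1]);u=d2/np.linalg.norm(d2);print("box",T.mean(0),np.degrees(np.arctan2(d2[1],d2[0])),"spot",T.mean(0)-u*.125,[np.linalg.norm(T[i]-T[i-1]).round(4) for i in range(4)])
for n,p,z in [("botA",(216,118),.105),("botB",(345,112),.105),("beak",(316,152),.085),("timer",(333,273),.06)]: print(n,ray(f,[p],z))
E
```

```text
base [[ 0.6096  0.2277  0.012 ]
 [ 0.5849 -0.0599  0.012 ]
 [ 0.4862 -0.0509  0.012 ]
 [ 0.5119  0.2345  0.012 ]] [np.float64(0.098), np.float64(0.2887), np.float64(0.0991), np.float64(0.2866)]
post [0.54159727 0.01316202] yaw y 84.985969877737
slide [[ 0.5736  0.0444  0.046 ]
 [ 0.5489 -0.033   0.046 ]
 [ 0.5097 -0.02    0.046 ]] 0.08126525597499332 0.04129399466379799 ctr [0.54163007 0.01222038 0.046     ] dir 72.27094095987265
knobtop [[0.55101971 0.11536363 0.091     ]] pred [0.54902624 0.09783676]
rect [[ 0.6035 -0.411   0.003 ]
 [ 0.6057 -0.4617  0.003 ]
 [ 0.565  -0.4631  0.003 ]
 [ 0.5623 -0.4133  0.003 ]] [ 0.5841337  -0.43729271  0.003     ] -177.4124023920727 [np.float64(0.0413), np.float64(0.0508), np.float64(0.0408), np.float64(0.0499)]
box [ 0.45809808 -0.44269987  0.13      ] -178.14935155819038 spot [ 0.58303288 -0.43866308  0.13      ] [np.float64(0.0847), np.float64(0.1273), np.float64(0.0842), np.float64(0.1251)]
botA [[0.7683411 0.0615814 0.105    ]]
botB [[ 0.74657764 -0.22182197  0.105     ]]
beak [[ 0.66951593 -0.14764949  0.085     ]]
timer [[ 0.40583206 -0.15157368  0.06      ]]
```

```bash
cat >> h.py <<'E'
def go(p,yaw):
    from bench import telemetry
    st=telemetry.state(); R=Ro.from_euler('xyz',st['ee_rot']); T=Ro.from_euler('xyz',[np.pi,0,np.radians(yaw)])
    print("turn",(R.inv()*T).as_rotvec().round(4),"shift",toTool(st,p).round(1),"t",st['time_s'])
E
python3 -c "
from h import *
go([.5475,.0755,.215],85)"
```

```text
turn [-1.5000e-03 -7.0000e-04 -1.0678e+00] shift [ 5.314e+02 -4.974e+02 -5.000e-01] t 0.1
```

Emit:
move_arm --series '[[[0,0,-1.068],[531,-497,0],0],[[0,0,-1.068],[531,-497,0],0],[[0,0,-1.068],[531,-497,0],0],[[0,0,-1.068],[531,-497,0],0],[[0,0,-1.068],[531,-497,0],0],[[0,0,-1.068],[531,-497,0],0],[[0,0,-1.068],[531,-497,0],0],[[0,0,-1.068],[531,-497,0],0],[[0,0,-1.068],[531,-497,0],0],[[0,0,-1.068],[531,-497,0],0],[[0,0,-1.068],[531,-497,0],0],[[0,0,-1.068],[531,-497,0],0],[[0,0,-1.068],[531,-497,0],0],[[0,0,-1.068],[531,-497,0],0],[[0,0,-1.068],[531,-497,0],0],[[0,0,-1.068],[531,-497,0],0],[[0,0,-1.068],[531,-497,0],0],[[0,0,-1.068],[531,-497,0],0],[[0,0,-1.068],[531,-497,0],0],[[0,0,-1.068],[531,-497,0],0]]'

```text
time_s: 1.77
ee_pos: [0.5472, 0.0754, 0.2139]
ee_rot: [-3.14, 0.0, 1.486]
force: [-0.8, -1.1, 0.3]
finger_gap: 0.0003
grasp_force: 0.0
```

```bash
python3 - <<'E'
from h import *
from bench import grab_frame
f=grab_frame("wrist"); pickle.dump(f,open("w1.pkl","wb")); cv2.imwrite("pics/w1.png",f["img"])
print(proj(f,[[.551,.1154,.091],[.5416,.0127,.046],[.5472,.0754,.06]]).round(0))
E
```

```text
[[321. 140.]
 [320. 234.]
 [320. 178.]]
```

View pics/w1.png

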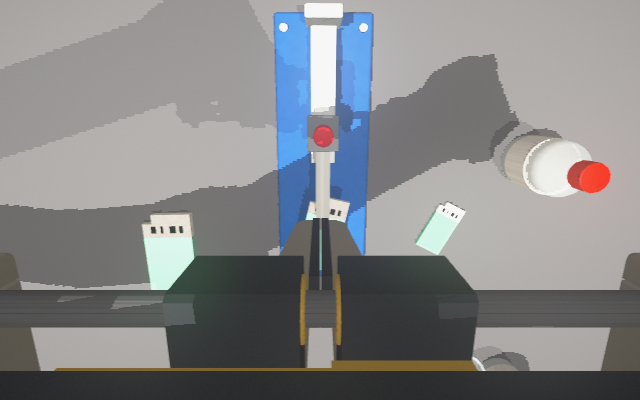

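The wrist view shows the knob top at (323,134), against a projected (321,140). The tongue is along the rail and partly over the frosted end at (328,210). I'll descend and push.

Emit:
move_arm --series '[[[0,0,0],[0,0,40],0],[[0,0,0],[0,0,80],0],[[0,0,0],[0,0,115],0],[[0,0,0],[0,0,140],0],[[0,0,0],[0,0,148],0],[[0,0,0],[0,0,148],0],[[0,0,0],[8,0,148],0],[[0,0,0],[16,0,148],0],[[0,0,0],[24,0,148],0],[[0,0,0],[32,0,148],0],[[0,0,0],[40,0,148],0],[[0,0,0],[48,0,148],0],[[0,0,0],[56,0,148],0],[[0,0,0],[62,0,148],0],[[0,0,0],[68,0,148],0],[[0,0,0],[72,0,148],0],[[0,0,0],[76,0,148],0],[[0,0,0],[78,0,148],0],[[0,0,0],[80,0,148],0],[[0,0,0],[80,0,148],0]]'

```text
time_s: 3.48
ee_pos: [0.5544, 0.1547, 0.0664]
ee_rot: [-3.141, -0.0, 1.484]
force: [0.3, -0.9, 0.3]
finger_gap: 0.0007
grasp_force: 0.4
```

Emit:
move_arm --series '[[[0,0,0],[3,0,0],0],[[0,0,0],[6,0,0],0],[[0,0,0],[9,0,0],0],[[0,0,0],[12,0,0],0],[[0,0,0],[12,0,0],0]]'

```text
time_s: 3.9
ee_pos: [0.5552, 0.165, 0.0664]
ee_rot: [-3.14, 0.003, 1.483]
force: [-0.3, -5.5, 1.3]
finger_gap: 0.0004
grasp_force: 2.8
```

Emit:
move_arm --series '[[[0,0,0],[2,0,0],0],[[0,0,0],[4,0,0],0],[[0,0,0],[6,0,0],0],[[0,0,0],[6,0,0],0],[[0,0,0],[6,0,0],0]]'

```text
time_s: 4.32
ee_pos: [0.5552, 0.1653, 0.0663]
ee_rot: [-3.138, 0.011, 1.48]
force: [-3.4, -15.9, 8.9]
finger_gap: 0.0006
grasp_force: 8.3
```

At the stop: 16 N with no further motion. I'll back off, rise, and look at the slide.

Emit:
move_arm --series '[[[0,0,0],[-15,0,0],0],[[0,0,0],[-35,0,0],0],[[0,0,0],[-45,0,-30],0],[[0,0,0],[-60,0,-68],0],[[0,0,0],[-80,0,-104],0],[[0,0,0],[-115,0,-125],80],[[0,0,0],[-155,0,-130],80],[[0,0,0],[-195,0,-130],80],[[0,0,0],[-230,0,-130],80],[[0,0,0],[-252,0,-130],80],[[0,0,0],[-252,0,-130],80],[[0,0,0],[-252,0,-130],80],[[0,0,0],[-252,0,-130],80]]'

```text
time_s: 5.4
ee_pos: [0.5344, -0.0768, 0.1966]
ee_rot: [3.141, -0.002, 1.486]
force: [-0.2, 0.7, 0.3]
finger_gap: 0.0515
grasp_force: 0.0
```

```bash
python3 - <<'E'
from h import *
from bench import grab_frame
f=grab_frame("wrist"); pickle.dump(f,open("w2.pkl","wb")); cv2.imwrite("pics/w2.png",cv2.resize(f["img"],(800,500)))
E
```

```text
(no output)
```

View pics/w2.png

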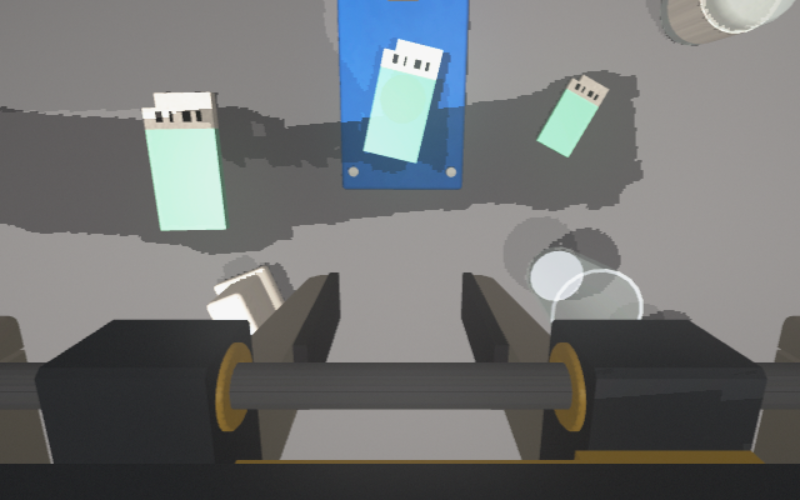

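The slide is uncovered. Its corners in this 800-wide view are at (443,52), (418,162) and (364,152), and the notch is at (385,45). The knob and tongue are out of frame, past the top.

```bash
python3 - <<'E'
from h import *
f=pickle.load(open("w2.pkl","rb"))
S=ray(f,(np.array([(443,52),(418,162),(364,152)])+.5)*.8-.5,.046)
d=S[0]-S[1]; c=(S[0]+S[2])/2; y=np.degrees(np.arctan2(d[1],d[0]))
print(S.round(4),np.linalg.norm(d),np.linalg.norm(S[1]-S[2]),c,y)
go([c[0],c[1],.13],y); go([c[0],c[1],.028],y)
E
```

```text
[[ 0.5749  0.043   0.046 ]
 [ 0.5518 -0.031   0.046 ]
 [ 0.5127 -0.0204  0.046 ]] 0.07758180293808926 0.04047828587043812 [0.54379654 0.01130512 0.046     ] 72.69041423111632
turn [ 1.00e-04 -1.40e-03  2.18e-01] shift [88.2  1.9 66.7] t 5.45
turn [ 1.00e-04 -1.40e-03  2.18e-01] shift [ 88.1   1.9 168.7] t 5.45
```

Emit:
move_arm --series '[[[0,0,0.11],[42,0,0],80],[[0,0,0.219],[80,0.5,20],80],[[0,0,0.219],[89,0.5,55],80],[[0,0,0.219],[89,0.5,90],80],[[0,0,0.219],[89,0.5,120],80],[[0,0,0.219],[89,0.5,145],80],[[0,0,0.219],[89,0.5,162],80],[[0,0,0.219],[89,0.5,171.5],80],[[0,0,0.219],[89,0.5,171.5],80],[[0,0,0.219],[89,0.5,171.5],80]]'

```text
time_s: 6.28
ee_pos: [0.5426, 0.0111, 0.0253]
ee_rot: [-3.141, -0.001, 1.267]
force: [0.7, 0.1, 0.4]
finger_gap: 0.0736
grasp_force: 0.0
```

Emit:
move_arm --series '[[[0,0,0],[0,0,0],55],[[0,0,0],[0,0,0],50],[[0,0,0],[0,0,0],46],[[0,0,0],[0,0,0],43],[[0,0,0],[0,0,0],40],[[0,0,0],[0,0,0],36],[[0,0,0],[0,0,0],30],[[0,0,0],[0,0,0],30],[[0,0,0],[0,0,0],30],[[0,0,0],[0,0,0],30]]' --newtons 20

```text
time_s: 7.12
ee_pos: [0.5427, 0.0095, 0.0255]
ee_rot: [3.141, 0.0, 1.265]
force: [-0.8, -1.1, 6.0]
finger_gap: 0.0397
grasp_force: 20.0
```

Emit:
move_arm --series '[[[0,0,0],[0,0,-5],30],[[0,0,0],[0,0,-15],30],[[0,0,0],[0,0,-30],30],[[0,0,0],[0,0,-50],30],[[0,0,0],[0,0,-75],30],[[0,0,0],[0,0,-100],30],[[0,0,0],[0,0,-125],30],[[0,0,0],[0,0,-145],30],[[0,0,0],[0,0,-155],30],[[0,0,0],[0,0,-160],30],[[0,0,0],[0,0,-160],30]]' --newtons 25

```text
time_s: 8.03
ee_pos: [0.5427, 0.0096, 0.1859]
ee_rot: [3.14, -0.0, 1.265]
force: [0.8, -0.3, -0.4]
finger_gap: 0.0397
grasp_force: 25.0
```

```bash
python3 - <<'E'
from h import *
from bench import grab_frame,telemetry
f=grab_frame("wrist"); pickle.dump(f,open("w3.pkl","wb"))
g=grab_frame("scene"); pickle.dump(g,open("s3.pkl","wb"))
st=telemetry.state();print(st['ee_pos'],st['ee_rot'],st['finger_gap'],st['force'])
p=proj(g,[st['ee_pos']])[0].astype(int);print(p)
a=g["img"][p[1]-75:p[1]+75,max(0,p[0]-100):p[0]+140]
out=np.vstack([cv2.resize(f["img"][:],(560,350)),cv2.resize(a,(400,250),interpolation=2)[:, :400].copy() if 0 else cv2.copyMakeBorder(cv2.resize(a,(400,250),interpolation=2),0,0,0,160,0)])
cv2.imwrite("pics/w3.png",out)
E
```

```text
[0.54165317 0.00951247 0.1840772 ] [-3.13991155e+00  6.37395092e-04  1.26465376e+00] 0.0393706623818296 [-0.70345963 -0.24515208  0.36598656]
[361 139]
```

View pics/w3.png

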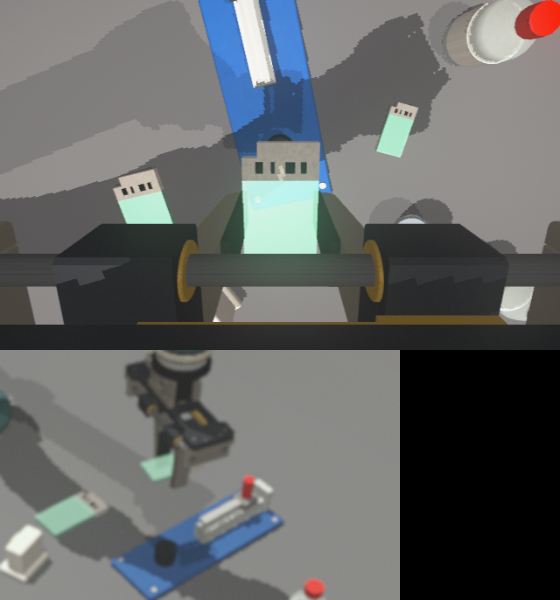

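The slide is held with its frosted end forward and its label up, and the knob is at the end block. In this view the frosted front edge runs from (257,142) to (320,142) and the frost/clear boundary from (243,181) to (320,180).

```bash
python3 - <<'E'
from h import *
f=pickle.load(open("w3.pkl","rb"))
z=.1857+.0205; tc=np.array([.5424,.0096,.1857]); R=Ro.from_euler('xyz',[np.pi,0,1.265])
P=ray(f,(np.array([(257,142),(320,142),(320,180),(243,181)])+.5)*640/560-.5,z)
L=R.inv().apply(P-tc)*1000; print(L.round(1))
# plan
spot=np.array([.5838,-.4378]); yaw=-177.7
for fx in (28,30,32):
    u=np.array([np.cos(np.radians(yaw)),np.sin(np.radians(yaw))]); t=spot-u*fx/1000
    print(fx,t)
go([t[0]-.002,t[1],.16],yaw)
E
```

```text
[[ 43.7 -11.4 -20.5]
 [ 43.6  20.4 -20.5]
 [ 23.7  21.  -20.5]
 [ 23.2 -19.1 -20.5]]
28 [ 0.61177744 -0.43667631]
30 [ 0.61377583 -0.43659605]
32 [ 0.61577422 -0.43651578]
turn [-1.7000e-03 -1.2000e-03 -1.9171e+00] shift [-403.5  203.2   24. ] t 8.1333
```

```bash
python3 -c "
from h import *
go([.70,-.437,.19],-177.7)"
```

```text
turn [-1.7000e-03 -1.2000e-03 -1.9171e+00] shift [-378.   285.5   -6.2] t 8.1333
```

Emit:
move_arm --series '[[[0,0,-0.05],[-10,7,0],30],[[0,0,-0.14],[-28,21,0],30],[[0,0,-0.25],[-50,37,0],30],[[0,0,-0.36],[-72,54,0],30],[[0,0,-0.47],[-94,71,0],30],[[0,0,-0.58],[-116,87,0],30],[[0,0,-0.69],[-138,104,0],30],[[0,0,-0.8],[-160,121,0],30],[[0,0,-0.91],[-182,137,0],30],[[0,0,-1.02],[-204,154,0],30],[[0,0,-1.13],[-226,171,0],30],[[0,0,-1.24],[-248,187,0],30],[[0,0,-1.35],[-270,204,0],30],[[0,0,-1.46],[-292,220,0],30],[[0,0,-1.57],[-312,235,0],30],[[0,0,-1.68],[-332,250,0],30],[[0,0,-1.78],[-350,265,0],30],[[0,0,-1.86],[-366,277,0],30],[[0,0,-1.917],[-378,285,0],30],[[0,0,-1.917],[-378,285,0],30]]'

```text
time_s: 9.8
ee_pos: [0.6991, -0.4401, 0.1811]
ee_rot: [3.141, -0.003, -3.104]
force: [-0.2, -0.8, -1.1]
finger_gap: 0.0399
grasp_force: 25.0
```

Emit:
move_arm --series '[[[0,0,0],[0,0,0],30],[[0,0,0],[0,0,0],30],[[0,0,0],[0,0,0],30]]'

```text
time_s: 10.05
ee_pos: [0.7004, -0.4346, 0.1847]
ee_rot: [3.141, -0.001, -3.1]
force: [-0.7, -0.0, -0.7]
finger_gap: 0.0396
grasp_force: 25.0
```

```bash
python3 - <<'E'
from h import *
from bench import grab_frame,telemetry
f=grab_frame("wrist"); pickle.dump(f,open("w4.pkl","wb"));cv2.imwrite("pics/w4.png",cv2.resize(f["img"],(800,500)))
st=telemetry.state();print(st['ee_pos'],st['ee_rot'],st['finger_gap'],st['joint_pos'])
E
```

```text
[ 0.70045921 -0.43489327  0.18514164] [ 3.14114030e+00 -3.37006287e-04 -3.10015417e+00] 0.03946777809929363 [ 0.84956792  0.92148501 -0.72219613  1.05192395  0.56964188  1.35029224
  1.83288883]
```

View pics/w4.png

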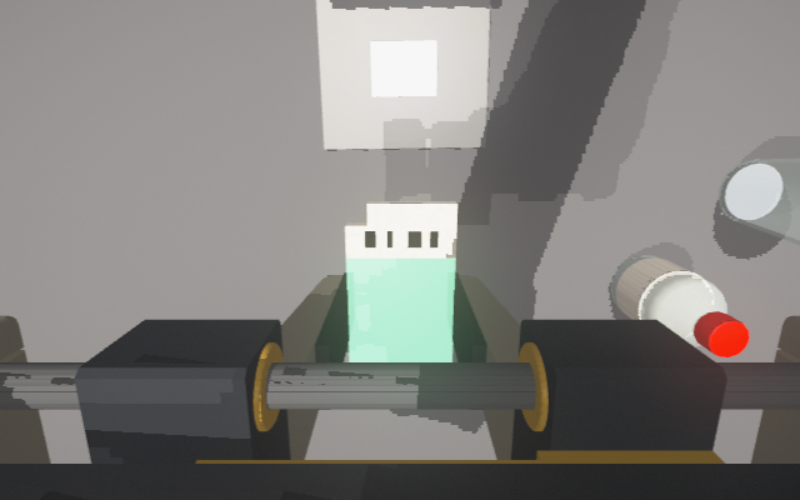

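The white rectangle has corners at (370,41), (437,40), (437,97) and (372,97), and the frosted end's front edge is at (367..457, 204).

```bash
python3 - <<'E'
from h import *
f=pickle.load(open("w4.pkl","rb"))
g=f["img"].min(2); m=np.uint8(g>235); m[100:]=0
n,l,s,c=cv2.connectedComponentsWithStats(m); i=1+np.argmax(s[1:,4]); print(s[i])
r=cv2.minAreaRect(np.argwhere(l==i)[:,::-1].astype(np.float32)); print(r)
px=lambda L:(np.array(L)+.5)*.8-.5
W=ray(f,px([(370,41),(437.5,40),(437.5,97),(372,97)]),.003); print(W.round(4),W.mean(0),[np.linalg.norm(W[k]-W[k-1]).round(4) for k in range(4)],ray(f,[c[i]],.003))
d=W[0]+W[1]-W[2]-W[3];print("yaw",np.degrees(np.arctan2(d[1],d[0])))
e=ray(f,px([(324,150),(481,148)]),.003);e=e[1]-e[0];print("pad-edge yaw",np.degrees(np.arctan2(e[1],e[0]))+90, np.linalg.norm(e))
tc=np.array([.7004,-.4349,.185]);R=Ro.from_euler('xyz',[np.pi,0,-3.100])
P=ray(f,px([(367,204),(457.5,203.5),(456,258),(346,258)]),.185+.0205);print((R.inv().apply(P-tc)*1000).round(1))
E
```

```text
[ 296   32   54   46 2370]
((322.5, 54.5), (45.0, 53.0), 90.0)
[[ 0.5667 -0.4623  0.003 ]
 [ 0.5639 -0.411   0.003 ]
 [ 0.6051 -0.4084  0.003 ]
 [ 0.6072 -0.4597  0.003 ]] [ 0.58573538 -0.43535273  0.003     ] [np.float64(0.0406), np.float64(0.0514), np.float64(0.0413), np.float64(0.0514)] [[ 0.58499887 -0.43593228  0.003     ]]
yaw -176.4094905153687
pad-edge yaw 183.08905336457593 0.1265766453451048
[[ 42.  -10.6 -20.5]
 [ 42.2  21.3 -20.5]
 [ 22.2  21.4 -20.5]
 [ 22.2 -18.6 -20.5]]
```

```bash
python3 -c "
from h import *
go([.6177,-.4358,.0725],-177.2)"
```

```text
turn [ 0.0005 -0.0003 -0.0074] shift [ 82.7   2.5 112.7] t 10.1
```

Emit:
move_arm --series '[[[0,0,-0.007],[10,0,5],30],[[0,0,-0.007],[25,1,15],30],[[0,0,-0.007],[42,2,30],30],[[0,0,-0.007],[58,2.5,48],30],[[0,0,-0.007],[72,2.5,66],30],[[0,0,-0.007],[80,2.5,84],30],[[0,0,-0.007],[82.5,2.5,98],30],[[0,0,-0.007],[82.5,2.5,108],30],[[0,0,-0.007],[82.5,2.5,112.5],30],[[0,0,-0.007],[82.5,2.5,112.5],30],[[0,0,-0.007],[82.5,2.5,112.5],30],[[0,0,-0.007],[82.5,2.5,112.5],30],[[0,0,-0.007],[82.5,2.5,112.5],30],[[0,0,-0.007],[82.5,2.5,112.5],30]]'

```text
time_s: 11.27
ee_pos: [0.6184, -0.4375, 0.0734]
ee_rot: [-3.141, 0.001, -3.094]
force: [0.3, 0.7, -0.2]
finger_gap: 0.0394
grasp_force: 25.0
```

```bash
python3 - <<'E'
from h import *
from bench import grab_frame,telemetry
f=grab_frame("wrist"); g=grab_frame("scene"); t=grab_frame("top"); pickle.dump((f,g,t),open("w5.pkl","wb"))
p=proj(g,[[.585,-.4365,.09]])[0];q=proj(t,[[.585,-.4365,.09]])[0];print(p,q,proj(f,[[.585,-.4365,.09]]))
c=lambda im,p,w,h,W,H:cv2.resize(im[int(p[1])-h:int(p[1])+h,int(p[0])-w:int(p[0])+w],(W,H),interpolation=2)
print(int(p[0])-60,int(p[1])-45,int(q[0])-60,int(q[1])-45)
cv2.imwrite("pics/w5.png",np.vstack([np.hstack([c(g["img"],p,60,45,400,300),c(t["img"],q,60,45,400,300)]),cv2.copyMakeBorder(cv2.resize(f["img"],(480,300)),0,0,0,320,0)]))
st=telemetry.state();print(st['ee_pos'],st['ee_rot'],st['force'],st['finger_gap'],st['time_s'])
E
```

```text
[219.44653249 281.00067878] [453.39525963 171.99318563] [[323.77593822 180.51112032]]
159 236 393 126
[ 0.61788965 -0.43752668  0.07292909] [-3.14121870e+00  3.13712426e-04 -3.09445927e+00] [ 0.00173959  0.30715212 -0.34732174] 0.03961839072451313 11.4167
```

View pics/w5.png

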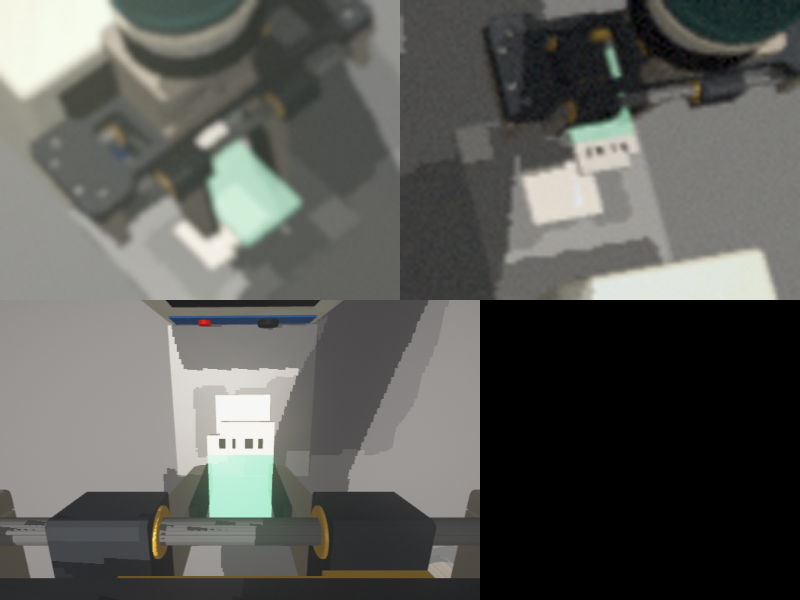

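The slide is held over the rectangle and level. The top crop puts the frosted end's centre near (606,155), which is about 1.5 mm off target sideways. I'll check that numerically.

```bash
python3 - <<'E'
from h import *
f,g,t=pickle.load(open("w5.pkl","rb"))
P=ray(f,(np.array([(274,121.5),(274,155),(208,155)])+.5)/.75-.5,.093)
print("wrist",((P[0]+(P[2]+P[0]-P[1]))/2*.5+(P[1]+P[2])/4).round(4),np.linalg.norm(P[0]-P[1]),np.linalg.norm(P[1]-P[2]))
# rect again at this view, via shared top edge
W=ray(f,(np.array([(216,95),(270,95)])+.5)/.75-.5,.003); print("rect far edge",W.round(4),"->ctr x+.02",W.mean(0))
# top: frost = white blob
q=np.array([453,172]);im=t["img"][126:216,393:513];b=cv2.resize(im,None,fx=6,fy=6,interpolation=2)[120:360,240:480]
hsv=cv2.cvtColor(b,cv2.COLOR_BGR2HSV)
x=np.array([(574,140),(636,137),(638,165),(580,176)])
C=ray(t,(x-[400,0]+.5)/3.3333-.5+[393,126],.093);print("top",C.round(4),C.mean(0))
for p in ([.585,-.4363],): go([*([.6177,-.4358]),.0725],-177.2)
E
```

```text
wrist [ 0.5864 -0.4378  0.093 ] 0.020663893826957606 0.04032220268851322
rect far edge [[ 0.5669 -0.4613  0.003 ]
 [ 0.5645 -0.4115  0.003 ]] ->ctr x+.02 [ 0.5657299  -0.43639272  0.003     ]
top [[ 0.5961 -0.419   0.093 ]
 [ 0.5931 -0.4592  0.093 ]
 [ 0.5744 -0.4565  0.093 ]
 [ 0.5719 -0.4181  0.093 ]] [ 0.58387498 -0.43819212  0.093     ]
turn [-0.0004  0.0003 -0.0017] shift [0.1 1.7 0.4] t 11.4167
```

Emit:
move_arm --series '[[[0,0,0],[0.3,1.5,0.4],30],[[0,0,0],[0.3,1.5,0.4],30],[[0,0,0],[0.3,1.5,0.4],30],[[0,0,0],[0.3,1.5,0.4],30],[[0,0,0],[0.3,1.5,0.4],30],[[0,0,0],[0.3,1.5,0.4],30],[[0,0,0],[0.3,1.5,0.4],30],[[0,0,0],[0.3,1.5,0.4],30]]'

```text
time_s: 12.08
ee_pos: [0.6173, -0.436, 0.0722]
ee_rot: [-3.142, -0.0, -3.095]
force: [0.4, -1.1, 0.1]
finger_gap: 0.0396
grasp_force: 25.0
```

```bash
python3 - <<'E'
from bench import robot,telemetry
import numpy as np
s=telemetry.state(); print(s['ee_pos'],s['ee_rot'],s['finger_gap'],s['grasp_force'],abs(s['qvel']).max())
if s['grasp_force']>15 and abs(s['qvel']).max()<.02 and np.linalg.norm(s['ee_pos']-[.6177,-.436,.0725])<.004: print(robot.sign_off())
E
```

```text
[ 0.617345   -0.43596823  0.07215608] [-3.14158613e+00 -4.64533116e-05 -3.09450118e+00] 0.03962732804585319 24.99954253435135 0.0018726467082760402
the job is handed in; nothing more can be done
None
```

The job is handed in at about 12 s of the 48 s: the knob was pushed to its end stop, and the slide is held still and level, label up, with the frosted end centred over the reader pad to within about 2 mm by my measurements.

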